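Clamp a lens block in the bench vise with its reversible ratchet handle

ROBOT

A 6-joint arm with a two-finger parallel gripper is mounted at the origin on the work surface. World frame = base frame: x ahead of the robot, y to its left, z up, the work surface at z = 0. Lengths are in mm, angles in rad, forces in N, time in s.
With the tool pointing down it reaches from about 300 to 775 mm from the base axis. Payload 14.6 kg.
Tool frame: the origin (TCP) lies midway between the tips of the shut fingers; the grasp point (between the pads) lies 19 mm behind it; z points along the fingers, y is the line along which they close (so a half turn about z gives the same grasp; the last joint's range is limited). The gripper opens to 85 mm and grips with 20 to 120 N. Pads are 22 mm wide; open, the fingers measure 114 mm over their backs; the gripper's body (76 mm by 85 mm) begins 54 mm behind the grasp point. The pads swing forward as they close: fully open they stand 13 mm farther back than shut.
Start: joints at [1.218, 0.3, 1.521, -0, 1.321, -0.067], TCP at [155.056, 527.681, 231.281] pointing down, gripper open.
Joint ranges: [-3.03, 3.03], [-0.79, 2.21], [0.23, 2.52], [-1.04, 4.18], [0, 3.07], [-2.55, 2.55]. Speed limits (rad/s): [2.22, 2.22, 2.57, 3.14, 3.14, 3.14].

INTERFACE

Orientations are given as a unit quaternion [x, y, z, w].
In Python, from workcell import bot, eyes gives the robot as it stands. The module is installed in compiled form; this text tells all that it offers.
- The arm moves only by the shell command python3 -m crank 'ROWS' [FORCE]. ROWS is JSON, a list of rows, each an object with "rot": the turn, a rotation vector about the tool's x, y, z in rad, a list of three; "delta_pos": the shift along the tool's x, y, z in m, a list of three; "gripper": the opening, from 0 (shut) to 1 (fully open). A call has exactly 5 rows; each row shifts and turns the commanded pose from where the row before left it, along the tool's axes as they then stand; what a row does not reach is not made up. A row lasts 1/8 s, in which the tool goes at most 62.5 mm and 10.7 degrees, less where a joint would pass 70% of its speed; a pose out of reach is approached as far as the arm can. A call is refused whole if a number of a shift passes 0.0625 or a number of a turn 0.188, either way. A call with a gripper value outside its range is refused whole. The fingers move at their own pace and stop on an object; FORCE is the grip in N (left out, the last holds). Time passes only in rows, so rows that do not move let the fingers close, or fill a call up. It gives the time, the measured TCP pose, the force, the opening and the grip force at its end, in the units of the state.
- bot.state(): the state, without advancing time (a new reading comes with each control period).
- eyes.snapshot(name): name is "scene" or "top"; returns a dict with "image" (400x640x3 uint8, blue, green, red), "fx", "fy", "cx", "cy" (pixels), "dist_coeffs" ([k1, k2, p1, p2, k3] as OpenCV has them; the pictures are not rectified), "world_from_camera" (4x4, takes a point from camera to world coordinates). Camera axes: x right, y up, looking along -z (the intrinsics and any distortion apply to the point x, -y, -z); pixel columns grow to the right and rows downward; lengths in mm; the calibration is good to about 2 mm. A picture is of the moment at which its call begins. There is no depth.
- bot.job_done(): hands the job in; it is judged then, once.
The state is a dict: "clock": time; "qpos": joint angles; "qd": joint speeds; "tau": joint torques, N m; "tcp_pos": TCP position; "ee_rot": TCP orientation; "force": force on the tool from outside, world axes, zero at the start; "wrist_torque": the same for the moment, N m; "finger_gap": opening from 0.0 (shut) to 1.0 (fully open); "grip_force": force on a finger pad.
Only numpy, scipy, OpenCV 4.12 (cv2) and the standard library are available. Lean on these libraries where they do the work, as an engineer would, in place of code of your own. Each camera call takes 0.05 s, during which the arm holds its last target. There are 200 camera calls.

TASK

The ratchet of the little bench vise is set to open: flip the small direction lever on its head to the other side, then take the handle's knob and swing it back and forth until the rubber-faced jaw holds the lens block firmly against the stop. Feel for it: stop pulling as soon as the handle gets clearly heavier, since overtightening cracks the lens mount. Move the jaw only with the handle, do not push the lens or the jaw by hand, leave the flipped lever as it is, leave the other things on the table where they are, and let go at the end.

Things in the scene. Friction and masses are not known exactly. Their poses are not given: they have to be found in the camera images.
- vise: Steel ratchet vise bolted down. Origin on the table straight below the ratchet's vertical axis; +y is the way the jaw closes (to the stop); at handle angle 0 the handle points along -x. Base plate 100 x 310 x 15 mm (y -70 to 240); bed 60 mm wide, top at 35 mm, y 50 to 235; square post 62 x 56 mm, 75 mm high, under the ratchet. The jaw stays where it is left, held by friction up to about 40 N, and relaxes to that if squeezed harder.
- head (a point): Middle of the top of the ratchet's round head (76 mm across, 94 to 101 mm above the table), on the ratchet axis. Under it a 16-tooth gear, 70 mm across, at 80 to 92 mm, drives the jaw: 12 mm per radian. With the lever in the closing position a counter-clockwise swing closes the jaw; a clockwise swing only clicks back (0.39 rad per tooth; up to one tooth is lost as a closing swing begins).
- handle (a joint): Angle of the handle in rad, counter-clockwise positive seen from above, stops at -0.7 and 0.7. Flat bar 22 mm wide at 94 to 101 mm; it points along (-cos, -sin) of this angle in the vise's frame. Force along the swing at the knob: closing with the jaw free about 5 N moving, 0 to 3 N read while paused; squeezing adds 1 N per 4 mm of knob travel. 5 to 7 N read while paused is firm, 10 N too much. Clicking back: 1 to 3 N.
- grip (a point): Middle of the handle's knob: an upright black cylinder 18 mm in diameter, 109 to 149 mm above the table (a 24 mm steel collar below it), 110 mm from the ratchet axis at the handle's outer end. This point is 132 mm above the table.
- selector (a joint): Angle of the direction lever relative to the handle in rad, counter-clockwise positive, -0.45 to 0.45. A spring snaps it to either side of 0. It starts negative (opening); above 0.1 it closes. It rocks as teeth click past and may rest anywhere from 0.2 to 0.45 on its side. Flipping takes 1 to 3 N at its peg; the pawl jams while the handle is pressed in its driving direction.
- selector_tip (a point): Middle of the small upright peg at the end of the black direction lever, which lies on top of the handle: peg 11 mm in diameter, 104 to 130 mm above the table, 28 mm out from the lever's pivot; the pivot is on the handle bar's middle line, 44 mm from the ratchet axis. This point is 120 mm above the table.
- jaw: Sliding steel jaw on the bed, 50 x 18 mm, 31 mm above the bed, with a black rubber-faced pad sprung (35 N per mm) in front of it. Origin at the middle of the jaw block's underside on the bed. It moves along the vise's +y.
- pad_face (a point): Middle of the pad's front face (46 mm wide, 24 mm high), which presses on the lens block; 13 mm above the bed.
- stop: Steel stop block fixed on the bed, 54 x 30 x 34 mm, at a different place along the bed each time. Origin at the middle of its underside; its face to the lens is 15 mm from that in the vise's -y.
- lens: Lens on its block, loose, standing on the bed between pad and stop, a few mm off the stop. Black block 44 x 30 x 26 mm (30 mm along the vise's y), a 54 mm black ring with glass above it, 89 mm high in all, 0.3 kg. Origin at the middle of its underside. The jaw pushes it to the stop and square by itself.
- mirror_mount: Bystander: square black mirror mount on a post, foot 50 x 60 mm, 111 mm high. Origin in the middle of its underside.
- hex_key: Bystander: L-shaped steel hex key, 8 mm thick, 90 x 28 mm, lying flat. Origin at the middle of its long leg, on the table.
- case: Bystander: closed black case 90 x 140 x 45 mm. Origin in the middle of its underside.
Mind the look-alikes: they are no part of the job. Leave any green or purple look-alike of the lens alone.

How it is judged (in metres and radians):
On the way:
1. the direction lever is flipped to the closing side (value of joint selector above 0.1 rad), for 0.2 s.
At the end, for the whole second after the job is handed in: the lens block stands upright (within 0.1 rad) and still between jaw and stop, squeezed with 12 to 120 N (20 to 80 N is a good aim), the direction lever is still on the closing side, the jaw is at rest and the handle is let go (it may stand anywhere) (contact force between jaw and lens between 12 and 120 N and contact force between stop and lens above 12 N and angle between lens's own z axis and vertical below 0.1 rad and value of joint selector above 0.1 rad and linear speed of each of jaw, lens below 0.01 m/s); the robot touches nothing.
It fails at once if the lens is squeezed with more than 120 N (contact force between jaw and lens above 120 N).
It fails at once if the robot pushes the jaw or its pad (contact force between any of the fingers, the arm and jaw above 3 N).
It fails at once if the robot pushes the lens (contact force between any of the fingers, the arm and lens above 3 N).
It fails at once if a bystander is moved by more than 30 mm (distance of any of mirror_mount, hex_key, case from where it was at the start of the episode above 0.03 m).
It also fails if it takes over 70 s, if anything falls off the work surface, if the arm or the gripper's body presses on something with over 40 N, if the wrist force passes 120 N, or if a joint passes its speed limit or range.

## Working session

There is one attempt and no reset: what is moved stays moved. The work goes in short steps, Python scripts to look and compute and a shell command to move; the robot and the scene stay as the last step left them, time stands still between calls to the robot, and variables do not carry over. Pictures are saved under pics/ and viewed, at most 10 in all, crops included, and the job is handed in when it is done.

```bash
mkdir -p pics; python3 - <<'E'
from workcell import bot, eyes
import cv2,pickle
for n in("scene","top"):
    s=eyes.snapshot(n); cv2.imwrite(f"pics/{n}0.png",s["image"]); pickle.dump(s,open(n+"0.pkl","wb"))
    print(n,s["fx"],s["cx"],s["cy"],s["dist_coeffs"],s["world_from_camera"])
print(bot.state())
E
```

```text
scene 495.85319863897803 318.1097884547557 195.5244572191129 [0.05085034 0.         0.         0.         0.        ] [[-8.73852174e-01 -3.92854706e-01  2.86439449e-01  9.76699685e+02]
 [ 4.86114102e-01 -6.95454914e-01  5.29183846e-01  6.29276987e+02]
 [-8.68664167e-03  6.01670710e-01  7.98697001e-01  1.07943882e+03]
 [ 0.00000000e+00  0.00000000e+00  0.00000000e+00  1.00000000e+00]]
top 444.1245557154804 324.09011583618053 199.8082209732708 [0.0106878 0.        0.        0.        0.       ] [[ 1.20179103e-02  9.85439495e-01 -1.69601214e-01  4.29968043e+02]
 [-9.99876617e-01  1.35590028e-02  7.93124883e-03  1.78945789e+01]
 [ 1.01153892e-02  1.69484971e-01  9.85480859e-01  1.17929826e+03]
 [ 0.00000000e+00  0.00000000e+00  0.00000000e+00  1.00000000e+00]]
{'clock': 0.1, 'qpos': array([ 1.21842542e+00,  3.00422837e-01,  1.52152234e+00, -1.72736500e-05,
        1.32067982e+00, -6.65753996e-02]), 'qd': array([ 0.00103269, -0.00185296, -0.0025952 , -0.00087381,  0.00062421,
        0.00100412]), 'tau': array([ 3.27685375e-03, -5.44369662e+01, -3.62364721e+01, -9.12472103e-06,
        3.13768556e-03, -9.92225046e-05]), 'tcp_pos': array([154.978986  , 527.49888092, 230.77263178]), 'ee_rot': array([ 1.42409790e-01,  9.89807651e-01, -5.06628941e-04, -9.91511638e-05]), 'force': array([0.88895507, 0.08619985, 0.89386374]), 'wrist_torque': array([ 0.01692055,  0.0330442 , -0.03666529]), 'grip_force': 0.0, 'finger_gap': 0.9987026365975108}
```

View pics/top0.png

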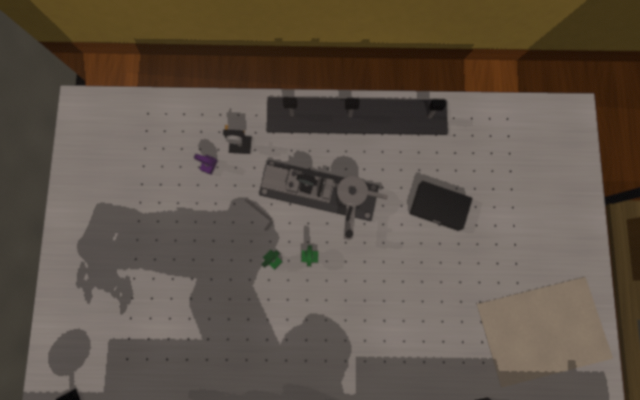

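View pics/scene0.png

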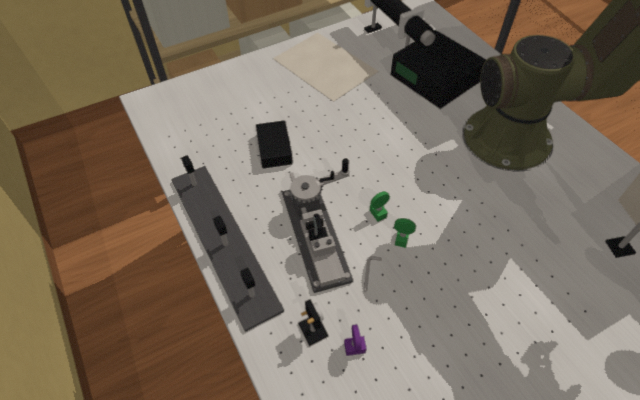

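The top view shows the vise head at (352,190), its knob at (349,234) and the lens at (308,182). The case is at (440,205), the mirror mount at (237,140) and the hex key near (258,212). The lens look-alikes are green at (272,259) and (310,255), and purple at (206,163). Things that could pass for the knob or peg: scene (346,163) is the black knob, (332,176) is probably the lever peg, and (190,163), (220,225) and (248,278) are posts on the rack. I choose the two on the handle and will check them in a close crop.

```bash
python3 - <<'E'
import cv2,numpy as np
a=cv2.imread("pics/top0.png")[150:250,250:390]; b=cv2.imread("pics/scene0.png")[140:300,270:370]
A=cv2.resize(a,None,fx=3.5,fy=3.5,interpolation=cv2.INTER_CUBIC)
B=cv2.resize(b,None,fx=3,fy=3,interpolation=cv2.INTER_CUBIC)
im=np.zeros((480,800,3),np.uint8); im[:350,:490]=A; im[:480,495:795]=B
cv2.imwrite("pics/c1.png",cv2.convertScaleAbs(im,alpha=1.6))
E
```

```text
(no output)
```

View pics/c1.png

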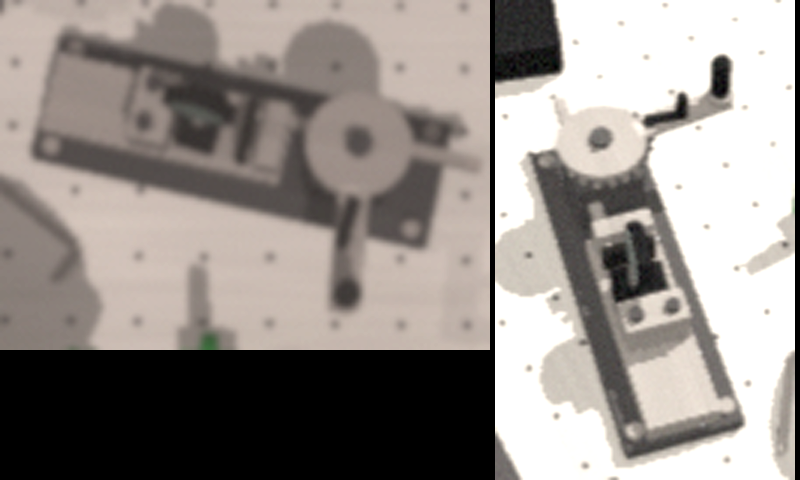

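The crop confirms it: the head is at top (352.3,190.6), the knob top at (349,233.7), and the lever lies on the handle, ending near (348,220). In the scene view the head is at (305,186), the knob top at (345,160) and the peg top at (332.3,172.3). The lens is black and stands between pad and stop.

```bash
cat > h.py <<'E'
import cv2,numpy as np
def ray(s,px,z):
    K=np.array([[s["fx"],0,s["cx"]],[0,s["fy"],s["cy"]],[0,0,1.]])
    u=cv2.undistortPoints(np.array([[px]],float),K,np.array(s["dist_coeffs"],float))[0,0]
    T=np.array(s["world_from_camera"]); d=T[:3,:3]@[u[0],-u[1],-1]; o=T[:3,3]
    return (o+d*(z-o[2])/d[2])[:2]
def crop1(px): return (250+px[0]/3.5-.4,150+px[1]/3.5-.4)
def crop2(px): return (270+(px[0]-495)/3-.3,140+px[1]/3-.3)
E
python3 - <<'E'
from h import *; import pickle
t=pickle.load(open("top0.pkl","rb"));s=pickle.load(open("scene0.pkl","rb"))
P=lambda n,c,px,z:print(n,ray(t if c==1 else s,(crop1 if c==1 else crop2)(px),z).round(1))
P("headT",1,(358,142),101);P("headS",2,(600,138),101)
P("knobT",1,(346,293),149);P("knobS",2,(720,60),149)
P("pegT",1,(342,243),106);P("pegS",2,(683,96),130);P("pegSbase",2,(680,117),106)
for p in((65,30),(35,157),(425,247)):P("cornT",1,p,15)
for p in((530,155),(628,455),(742,425)):P("cornS",2,p,15)
P("jawfront",1,(240,160),66)
E
```

```text
headT [640.7 -59.3]
headS [640.1 -62.5]
knobT [529. -48.]
knobS [531.4 -52. ]
pegT [568.  -47.9]
pegS [569.3 -47.2]
pegSbase [572.7 -45.7]
cornT [742.3 160.8]
cornT [642.4 180.3]
cornT [ 577.5 -116.1]
cornS [ 674.7 -137.2]
cornS [739.9 165. ]
cornS [648.8 186.4]
jawfront [633.   24.2]
```

```bash
python3 -m crank '[{"rot":[0,0,-0.185],"delta_pos":[0,0,0],"gripper":0.35},{"rot":[0,0,0],"delta_pos":[-0.034,-0.038,0],"gripper":0.35},{"rot":[0,0,0],"delta_pos":[-0.034,-0.038,0],"gripper":0.35},{"rot":[0,0,0],"delta_pos":[-0.034,-0.038,0],"gripper":0.35},{"rot":[0,0,0],"delta_pos":[-0.034,-0.038,0],"gripper":0.35}]'
python3 -m crank '[{"rot":[0,0,0],"delta_pos":[-0.034,-0.038,0],"gripper":0.35},{"rot":[0,0,0],"delta_pos":[-0.034,-0.038,0],"gripper":0.35},{"rot":[0,0,0],"delta_pos":[-0.034,-0.038,0],"gripper":0.35},{"rot":[0,0,0],"delta_pos":[-0.034,-0.038,0],"gripper":0.35},{"rot":[0,0,0],"delta_pos":[-0.034,-0.038,0],"gripper":0.35}]'
```

```text
clock: 0.72
tcp_pos: [275.7, 361.3, 231.1]
ee_rot: [0.05, 0.999, -0.0, -0.0]
force: [0.6, 0.2, 1.0]
finger_gap: 0.347
grip_force: 0.0
clock: 1.35
tcp_pos: [425.7, 155.1, 231.2]
ee_rot: [0.05, 0.999, -0.0, -0.0]
force: [-0.3, 0.3, 0.7]
finger_gap: 0.349
grip_force: 0.0
```

```bash
python3 -m crank '[{"rot":[0,0,0],"delta_pos":[-0.0328,-0.0375,0],"gripper":0.35},{"rot":[0,0,0],"delta_pos":[-0.0328,-0.0375,0],"gripper":0.35},{"rot":[0,0,0],"delta_pos":[-0.0328,-0.0375,0],"gripper":0.35},{"rot":[0,0,0],"delta_pos":[-0.0328,-0.0375,0],"gripper":0.35},{"rot":[0,0,0],"delta_pos":[-0.0328,-0.0375,0],"gripper":0.35}]'
python3 - <<'E'
from workcell import eyes
import cv2,numpy as np
a=eyes.snapshot("scene")["image"][100:220,260:400];b=eyes.snapshot("top")["image"][150:260,290:410]
im=np.zeros((440,800,3),np.uint8)
im[:360,:420]=cv2.resize(a,None,fx=3,fy=3,interpolation=cv2.INTER_CUBIC);im[:330,430:790]=cv2.resize(b,None,fx=3,fy=3,interpolation=cv2.INTER_CUBIC)
cv2.imwrite("pics/c2.png",cv2.convertScaleAbs(im,alpha=1.6))
E
```

```text
clock: 1.98
tcp_pos: [570.0, -47.9, 230.9]
ee_rot: [0.05, 0.999, 0.0, -0.0]
force: [-0.2, 0.4, -0.3]
finger_gap: 0.351
grip_force: 0.0
```

View pics/c2.png

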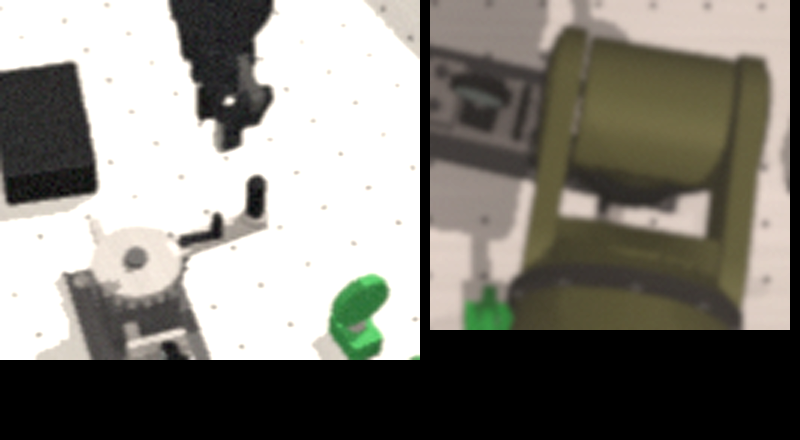

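The scene crop shows the fingertips above the peg (peg at crop (217,220)), and the knob at (257,195) is clear. I'm going down.

```bash
python3 -m crank '[{"rot":[0,0,0],"delta_pos":[0,0,0.045],"gripper":0.35},{"rot":[0,0,0],"delta_pos":[0,0,0.045],"gripper":0.35},{"rot":[0,0,0],"delta_pos":[0,0,0.015],"gripper":0.35},{"rot":[0,0,0],"delta_pos":[0,0,0.010],"gripper":0.35},{"rot":[0,0,0],"delta_pos":[0,0,0.005],"gripper":0.35}]'
python3 -m crank '[{"rot":[0,0,0],"delta_pos":[0,0,0.001],"gripper":0.35},{"rot":[0,0,0],"delta_pos":[0,-0.004,0],"gripper":0.35},{"rot":[0,0,0],"delta_pos":[0,-0.004,0],"gripper":0.35},{"rot":[0,0,0],"delta_pos":[0,-0.002,0],"gripper":0.35},{"rot":[0,0,0],"delta_pos":[0,0,0],"gripper":0.35}]'
```

```text
clock: 2.7
tcp_pos: [569.9, -46.4, 112.1]
ee_rot: [0.05, 0.999, -0.0, 0.001]
force: [-0.2, -0.1, 0.5]
finger_gap: 0.35
grip_force: 0.0
clock: 3.32
tcp_pos: [568.4, -56.6, 110.4]
ee_rot: [0.051, 0.999, -0.0, 0.0]
force: [-0.1, -0.5, 0.0]
finger_gap: 0.348
grip_force: 0.0
```

```bash
python3 -m crank '[{"rot":[0,0,0],"delta_pos":[0,-0.003,0],"gripper":0.35},{"rot":[0,0,0],"delta_pos":[0,-0.003,0],"gripper":0.35},{"rot":[0,0,0],"delta_pos":[0,-0.002,0],"gripper":0.35},{"rot":[0,0,0],"delta_pos":[0,-0.002,0],"gripper":0.35},{"rot":[0,0,0],"delta_pos":[0,0,0],"gripper":0.35}]'
python3 -m crank '[{"rot":[0,0,0],"delta_pos":[0,-0.002,0],"gripper":0.35},{"rot":[0,0,0],"delta_pos":[0,-0.002,0],"gripper":0.35},{"rot":[0,0,0],"delta_pos":[0,-0.002,0],"gripper":0.35},{"rot":[0,0,0],"delta_pos":[0,0,0],"gripper":0.35},{"rot":[0,0,0],"delta_pos":[0,0,0],"gripper":0.35}]'
python3 - <<'E'
from workcell import eyes
import cv2
a=eyes.snapshot("scene")["image"][110:220,260:400]
cv2.imwrite("pics/c3.png",cv2.convertScaleAbs(cv2.resize(a,None,fx=4,fy=4,interpolation=cv2.INTER_CUBIC),alpha=1.6))
E
```

```text
clock: 3.95
tcp_pos: [567.4, -66.5, 110.3]
ee_rot: [0.05, 0.999, -0.0, 0.0]
force: [-0.2, 0.6, 0.4]
finger_gap: 0.349
grip_force: 0.0
clock: 4.58
tcp_pos: [566.8, -72.2, 110.3]
ee_rot: [0.05, 0.999, -0.0, 0.0]
force: [0.8, 1.5, -0.0]
finger_gap: 0.35
grip_force: 1.0
```

View pics/c3.png

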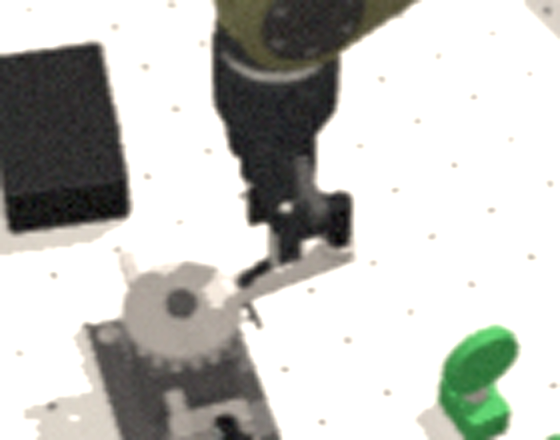

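The +y finger is now pushing the peg with 1.5 N, and the knob is still near (345,163), so the handle has hardly moved. I'll push a little further, then back off and look.

```bash
python3 -m crank '[{"rot":[0,0,0],"delta_pos":[0,-0.002,0],"gripper":0.35},{"rot":[0,0,0],"delta_pos":[0,-0.002,0],"gripper":0.35},{"rot":[0,0,0],"delta_pos":[0,0,0],"gripper":0.35},{"rot":[0,0,0],"delta_pos":[0,0,0],"gripper":0.35},{"rot":[0,0,0],"delta_pos":[0,0,0],"gripper":0.35}]'
python3 -m crank '[{"rot":[0,0,0],"delta_pos":[0,0.006,0],"gripper":0.45},{"rot":[0,0,0],"delta_pos":[0,0,-0.01],"gripper":0.45},{"rot":[0,0,0],"delta_pos":[0,0,-0.04],"gripper":0.45},{"rot":[0,0,0],"delta_pos":[0,0,-0.03],"gripper":0.45},{"rot":[0,0,0],"delta_pos":[0,0,0],"gripper":0.45}]'
python3 - <<'E'
from workcell import eyes
import cv2,pickle
s=eyes.snapshot("scene");pickle.dump(s,open("s4.pkl","wb"));a=s["image"][110:220,260:400]
cv2.imwrite("pics/c4.png",cv2.convertScaleAbs(cv2.resize(a,None,fx=5,fy=5,interpolation=cv2.INTER_CUBIC),alpha=1.6))
E
```

```text
clock: 5.25
tcp_pos: [566.3, -76.4, 110.2]
ee_rot: [0.05, 0.999, -0.0, -0.0]
force: [0.1, -0.2, -0.3]
finger_gap: 0.352
grip_force: 0.0
clock: 5.88
tcp_pos: [567.9, -70.4, 193.4]
ee_rot: [0.05, 0.999, -0.0, 0.002]
force: [0.4, 0.2, 0.2]
finger_gap: 0.453
grip_force: 0.0
```

View pics/c4.png

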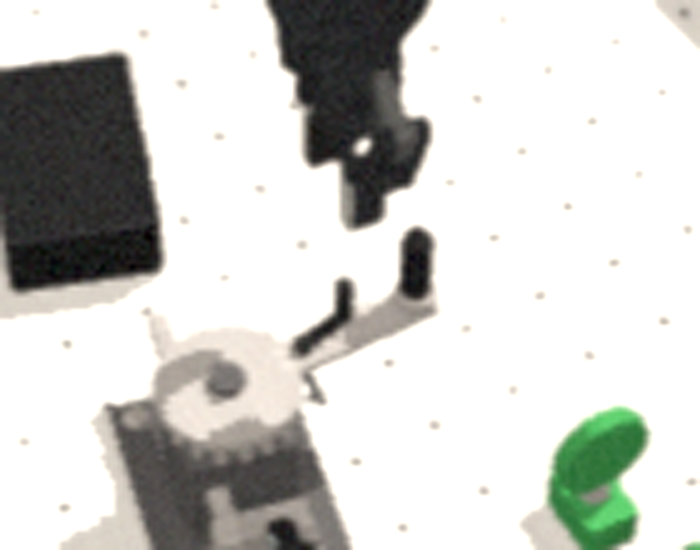

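The lever has flipped: the peg is now on the other side of the handle line at crop (345,285), and the push force dropped to 0. The knob top is at (417,240), so the handle moved slightly. I'll compute where the knob is.

```bash
python3 - <<'E'
from h import *; import pickle
s=pickle.load(open("s4.pkl","rb"))
f=lambda p,z:ray(s,(260+p[0]/5-.4,110+p[1]/5-.4),z)
k=f((417,240),149);h=f((225,379),101);p=f((345,286),130)
print(k,h,p)
H=np.array([640.4,-61.])
d=H-k; a=np.arctan2(d[1],d[0]); piv=H-44*np.array([np.cos(a),np.sin(a)]); e=piv-p; b=np.arctan2(e[1],e[0])
print("handle world",a,"joint",a+.215,"sel",b-a, np.linalg.norm(d))
for j in np.arange(-.6,.71,.1): w=j-.215; print(round(j,1),(H-110*np.array([np.cos(w),np.sin(w)])).round(1))
E
```

```text
[531.55339074 -60.03993677] [639.85703306 -63.47516624] [569.50696978 -65.59904169]
handle world -0.008820103231266313 joint 0.2061798967687337 sel 0.19216865926650392 108.85084321750409
-0.6 [565.  19.]
-0.5 [557.3  11.1]
-0.4 [550.6   2.5]
-0.3 [544.7  -6.8]
-0.2 [539.7 -16.6]
-0.1 [535.8 -26.9]
-0.0 [532.9 -37.5]
0.1 [531.1 -48.4]
0.2 [530.4 -59.4]
0.3 [530.8 -70.3]
0.4 [532.3 -81.2]
0.5 [534.8 -91.9]
0.6 [ 538.5 -102.3]
0.7 [ 543.1 -112.3]
```

```bash
python3 -m crank '[{"rot":[0,0,0],"delta_pos":[0.039,0.008,0],"gripper":0.55},{"rot":[0,0,-0.09],"delta_pos":[0,0,0],"gripper":0.55},{"rot":[0,0,0],"delta_pos":[0,0,0.03],"gripper":0.55},{"rot":[0,0,0],"delta_pos":[0,0,0.03],"gripper":0.55},{"rot":[0,0,0],"delta_pos":[0,0,0.02],"gripper":0.55}]'
python3 -m crank '[{"rot":[0,0,0],"delta_pos":[0,0,0],"gripper":0},{"rot":[0,0,0],"delta_pos":[0,0,0],"gripper":0},{"rot":[0,0,0],"delta_pos":[0,0,0],"gripper":0},{"rot":[0,0,0],"delta_pos":[0,0,0],"gripper":0},{"rot":[0,0,0],"delta_pos":[0,0,0],"gripper":0}]' 30
python3 -c "
from workcell import bot; print(bot.state())"
```

```text
clock: 6.55
tcp_pos: [528.1, -58.2, 108.2]
ee_rot: [0.005, 1.0, 0.0, -0.001]
force: [0.3, -0.2, 0.7]
finger_gap: 0.551
grip_force: 0.0
clock: 7.18
tcp_pos: [528.9, -58.5, 110.4]
ee_rot: [0.005, 1.0, -0.0, -0.0]
force: [-2.6, -0.1, -3.5]
finger_gap: 0.202
grip_force: 29.7
{'clock': 7.175, 'qpos': array([-1.78876940e-01,  3.93718545e-01,  1.69666358e+00, -1.13844725e-04,
        1.05134069e+00, -1.73881880e+00]), 'qd': array([-0.00039152, -0.0001119 , -0.00141781, -0.00105181,  0.00205343,
       -0.00039379]), 'tau': array([ 6.02982882e-01, -5.73347604e+01, -3.39679205e+01,  2.38780053e-01,
       -5.05387131e-01, -6.61231403e-03]), 'tcp_pos': array([528.87315397, -58.4564315 , 110.44879739]), 'ee_rot': array([ 5.39894529e-03,  9.99985422e-01, -3.74391019e-05, -7.26297021e-05]), 'force': array([-2.64947375, -0.11305065, -3.45202836]), 'wrist_torque': array([-0.10071568,  0.36121235, -0.0023896 ]), 'grip_force': 29.74147081375122, 'finger_gap': 0.2020673745953989}
```

The knob is gripped at a 17 mm gap. Now the click-back swing, clockwise.

```bash
python3 -m crank '[{"rot":[0,0,0.14],"delta_pos":[-0.001,0.0154,0],"gripper":0},{"rot":[0,0,0.14],"delta_pos":[-0.001,0.0154,0],"gripper":0},{"rot":[0,0,0.14],"delta_pos":[-0.001,0.0154,0],"gripper":0},{"rot":[0,0,0.14],"delta_pos":[-0.001,0.0154,0],"gripper":0},{"rot":[0,0,0.14],"delta_pos":[-0.001,0.0154,0],"gripper":0}]'
python3 -c "
from workcell import bot; s=bot.state(); print(s['clock'],s['qpos'].round(2),s['wrist_torque'].round(2))"
```

```text
clock: 7.8
tcp_pos: [556.1, 12.5, 110.5]
ee_rot: [0.35, 0.937, -0.0, 0.001]
force: [10.1, -9.3, -10.1]
finger_gap: 0.199
grip_force: 29.8
7.8 [-0.04  0.44  1.63 -0.    1.07 -0.9 ] [-1.38 -1.4   0.1 ]
```

The tangential force is about 0. The 13 N is radial, caused by a 1.7 mm radius error, so I'll correct that and start closing in small steps.

```bash
cat > t.py <<'E'
from workcell import bot
import numpy as np
s=bot.state(); d=np.array([640.4,-61.])-s['tcp_pos'][:2]; a=np.arctan2(d[1],d[0]); F=s['force'][:2]
q=s['ee_rot']; yaw=np.arctan2(2*q[0]*q[1],q[0]**2-q[1]**2)
print(f"t={s['clock']:.2f} joint={a+.215:.3f} r={np.hypot(*d):.1f} toolangle={(yaw-np.pi+.215+np.pi)%(2*np.pi)-np.pi:.3f} resist={-F@[np.sin(a),-np.cos(a)]:.1f} radial={-F@[np.cos(a),np.sin(a)]:.1f} z={s['force'][2]:.1f} gap={s['finger_gap']:.2f} q6={s['qpos'][5]:.2f}")
E
python3 -m crank '[{"rot":[0,0,-0.08],"delta_pos":[-0.002,-0.0088,0],"gripper":0},{"rot":[0,0,-0.08],"delta_pos":[-0.00035,-0.0088,0],"gripper":0},{"rot":[0,0,-0.08],"delta_pos":[-0.00035,-0.0088,0],"gripper":0},{"rot":[0,0,-0.08],"delta_pos":[-0.00035,-0.0088,0],"gripper":0},{"rot":[0,0,0],"delta_pos":[0,0,0],"gripper":0}]' >/dev/null; python3 t.py
```

```text
t=8.43 joint=-0.180 r=111.7 toolangle=-0.175 resist=2.0 radial=10.6 z=-0.4 gap=0.20 q6=-1.28
```

```bash
python3 -m crank '[{"rot":[0,0,-0.05],"delta_pos":[-0.00014,-0.0055,0],"gripper":0},{"rot":[0,0,-0.05],"delta_pos":[-0.00014,-0.0055,0],"gripper":0},{"rot":[0,0,-0.05],"delta_pos":[-0.00014,-0.0055,0],"gripper":0},{"rot":[0,0,0],"delta_pos":[0,0,0],"gripper":0},{"rot":[0,0,0],"delta_pos":[0,0,0],"gripper":0}]' >/dev/null; python3 t.py
```

```text
t=9.05 joint=-0.034 r=111.6 toolangle=-0.026 resist=1.7 radial=10.7 z=0.1 gap=0.20 q6=-1.46
```

```bash
python3 -m crank '[{"rot":[0,0,-0.05],"delta_pos":[0.0006,-0.0055,0],"gripper":0},{"rot":[0,0,-0.05],"delta_pos":[-0.00014,-0.0055,0],"gripper":0},{"rot":[0,0,-0.05],"delta_pos":[-0.00014,-0.0055,0],"gripper":0},{"rot":[0,0,0],"delta_pos":[0,0,0],"gripper":0},{"rot":[0,0,0],"delta_pos":[0,0,0],"gripper":0}]' >/dev/null; python3 t.py
python3 -m crank '[{"rot":[0,0,-0.05],"delta_pos":[-0.00014,-0.0055,0],"gripper":0},{"rot":[0,0,-0.05],"delta_pos":[-0.00014,-0.0055,0],"gripper":0},{"rot":[0,0,-0.05],"delta_pos":[-0.00014,-0.0055,0],"gripper":0},{"rot":[0,0,0],"delta_pos":[0,0,0],"gripper":0},{"rot":[0,0,0],"delta_pos":[0,0,0],"gripper":0}]' >/dev/null; python3 t.py
```

```text
t=9.68 joint=0.115 r=111.6 toolangle=0.124 resist=2.1 radial=3.9 z=-2.1 gap=0.20 q6=-1.64
t=10.30 joint=0.264 r=111.5 toolangle=0.274 resist=2.2 radial=5.2 z=-1.5 gap=0.20 q6=-1.82
```

```bash
python3 -m crank '[{"rot":[0,0,-0.05],"delta_pos":[0.0002,-0.0055,0],"gripper":0},{"rot":[0,0,-0.05],"delta_pos":[-0.00014,-0.0055,0],"gripper":0},{"rot":[0,0,-0.05],"delta_pos":[-0.00014,-0.0055,0],"gripper":0},{"rot":[0,0,0],"delta_pos":[0,0,0],"gripper":0},{"rot":[0,0,0],"delta_pos":[0,0,0],"gripper":0}]' >/dev/null; python3 t.py
```

```text
t=10.93 joint=0.413 r=111.4 toolangle=0.423 resist=2.3 radial=4.6 z=-1.5 gap=0.20 q6=-2.00
```

```bash
python3 -m crank '[{"rot":[0,0,-0.05],"delta_pos":[0.0002,-0.0055,0],"gripper":0},{"rot":[0,0,-0.05],"delta_pos":[-0.00014,-0.0055,0],"gripper":0},{"rot":[0,0,-0.05],"delta_pos":[-0.00014,-0.0055,0],"gripper":0},{"rot":[0,0,0],"delta_pos":[0,0,0],"gripper":0},{"rot":[0,0,0],"delta_pos":[0,0,0],"gripper":0}]' >/dev/null; python3 t.py
```

```text
t=11.55 joint=0.562 r=111.4 toolangle=0.573 resist=2.6 radial=0.5 z=-1.4 gap=0.20 q6=-2.18
```

The jaw is still free (about 2.5 N paused). Swinging back.

```bash
python3 -m crank '[{"rot":[0,0,0.14],"delta_pos":[-0.0011,0.0154,0],"gripper":0},{"rot":[0,0,0.14],"delta_pos":[-0.0011,0.0154,0],"gripper":0},{"rot":[0,0,0.14],"delta_pos":[-0.0011,0.0154,0],"gripper":0},{"rot":[0,0,0.14],"delta_pos":[-0.0011,0.0154,0],"gripper":0},{"rot":[0,0,0.14],"delta_pos":[-0.0011,0.0154,0],"gripper":0}]' >/dev/null; python3 t.py
python3 -m crank '[{"rot":[0,0,0.14],"delta_pos":[-0.0011,0.0154,0],"gripper":0},{"rot":[0,0,0.14],"delta_pos":[-0.0011,0.0154,0],"gripper":0},{"rot":[0,0,0.14],"delta_pos":[-0.0011,0.0154,0],"gripper":0},{"rot":[0,0,0],"delta_pos":[0,0,0],"gripper":0},{"rot":[0,0,0],"delta_pos":[0,0,0],"gripper":0}]' >/dev/null; python3 t.py
```

```text
t=12.18 joint=-0.134 r=111.7 toolangle=-0.131 resist=0.6 radial=-7.6 z=-7.6 gap=0.20 q6=-1.34
t=12.80 joint=-0.543 r=111.8 toolangle=-0.544 resist=2.7 radial=-0.4 z=-3.9 gap=0.20 q6=-0.85
```

```bash
python3 -m crank '[{"rot":[0,0,-0.05],"delta_pos":[-0.00014,-0.0055,0],"gripper":0},{"rot":[0,0,-0.05],"delta_pos":[-0.00014,-0.0055,0],"gripper":0},{"rot":[0,0,-0.05],"delta_pos":[-0.00014,-0.0055,0],"gripper":0},{"rot":[0,0,0],"delta_pos":[0,0,0],"gripper":0},{"rot":[0,0,0],"delta_pos":[0,0,0],"gripper":0}]' >/dev/null; python3 t.py
```

```text
t=13.43 joint=-0.394 r=111.7 toolangle=-0.397 resist=-0.9 radial=-2.1 z=-3.6 gap=0.20 q6=-1.02
```

```bash
python3 -m crank '[{"rot":[0,0,-0.05],"delta_pos":[-0.00014,-0.0055,0],"gripper":0},{"rot":[0,0,-0.05],"delta_pos":[-0.00014,-0.0055,0],"gripper":0},{"rot":[0,0,-0.05],"delta_pos":[-0.00014,-0.0055,0],"gripper":0},{"rot":[0,0,0],"delta_pos":[0,0,0],"gripper":0},{"rot":[0,0,0],"delta_pos":[0,0,0],"gripper":0}]' >/dev/null; python3 t.py
```

```text
t=14.05 joint=-0.249 r=111.8 toolangle=-0.247 resist=-0.9 radial=-3.1 z=-2.0 gap=0.21 q6=-1.20
```

```bash
python3 -m crank '[{"rot":[0,0,-0.05],"delta_pos":[-0.00014,-0.0055,0],"gripper":0},{"rot":[0,0,-0.05],"delta_pos":[-0.00014,-0.0055,0],"gripper":0},{"rot":[0,0,0],"delta_pos":[0,0,0],"gripper":0},{"rot":[0,0,0],"delta_pos":[0,0,0],"gripper":0},{"rot":[0,0,0],"delta_pos":[0,0,0],"gripper":0}]' >/dev/null; python3 t.py
```

```text
t=14.68 joint=-0.152 r=111.7 toolangle=-0.146 resist=4.1 radial=-2.4 z=-1.9 gap=0.20 q6=-1.32
```

```bash
python3 -m crank '[{"rot":[0,0,-0.05],"delta_pos":[-0.00014,-0.0055,0],"gripper":0},{"rot":[0,0,-0.05],"delta_pos":[-0.00014,-0.0055,0],"gripper":0},{"rot":[0,0,0],"delta_pos":[0,0,0],"gripper":0},{"rot":[0,0,0],"delta_pos":[0,0,0],"gripper":0},{"rot":[0,0,0],"delta_pos":[0,0,0],"gripper":0}]' >/dev/null; python3 t.py
```

```text
t=15.30 joint=-0.052 r=111.7 toolangle=-0.046 resist=4.2 radial=-2.2 z=-0.2 gap=0.20 q6=-1.44
```

```bash
python3 -m crank '[{"rot":[0,0,-0.05],"delta_pos":[-0.00014,-0.0055,0],"gripper":0},{"rot":[0,0,-0.05],"delta_pos":[-0.00014,-0.0055,0],"gripper":0},{"rot":[0,0,0],"delta_pos":[0,0,0],"gripper":0},{"rot":[0,0,0],"delta_pos":[0,0,0],"gripper":0},{"rot":[0,0,0],"delta_pos":[0,0,0],"gripper":0}]' >/dev/null; python3 t.py
```

```text
t=15.93 joint=0.047 r=111.7 toolangle=0.054 resist=3.1 radial=-3.8 z=0.7 gap=0.20 q6=-1.56
```

```bash
python3 -m crank '[{"rot":[0,0,-0.05],"delta_pos":[-0.00014,-0.0055,0],"gripper":0},{"rot":[0,0,0],"delta_pos":[0,0,0],"gripper":0},{"rot":[0,0,0],"delta_pos":[0,0,0],"gripper":0},{"rot":[0,0,0],"delta_pos":[0,0,0],"gripper":0},{"rot":[0,0,0],"delta_pos":[0,0,0],"gripper":0}]' >/dev/null; python3 t.py
```

```text
t=16.55 joint=0.096 r=111.7 toolangle=0.104 resist=2.9 radial=-2.7 z=1.8 gap=0.20 q6=-1.62
```

```bash
python3 -m crank '[{"rot":[0,0,-0.05],"delta_pos":[-0.00014,-0.0055,0],"gripper":0},{"rot":[0,0,-0.05],"delta_pos":[-0.00014,-0.0055,0],"gripper":0},{"rot":[0,0,0],"delta_pos":[0,0,0],"gripper":0},{"rot":[0,0,0],"delta_pos":[0,0,0],"gripper":0},{"rot":[0,0,0],"delta_pos":[0,0,0],"gripper":0}]' >/dev/null; python3 t.py
```

```text
t=17.18 joint=0.195 r=111.6 toolangle=0.204 resist=2.3 radial=-1.6 z=2.8 gap=0.20 q6=-1.74
```

```bash
python3 -m crank '[{"rot":[0,0,-0.05],"delta_pos":[-0.00014,-0.0055,0],"gripper":0},{"rot":[0,0,-0.05],"delta_pos":[-0.00014,-0.0055,0],"gripper":0},{"rot":[0,0,0],"delta_pos":[0,0,0],"gripper":0},{"rot":[0,0,0],"delta_pos":[0,0,0],"gripper":0},{"rot":[0,0,0],"delta_pos":[0,0,0],"gripper":0}]' >/dev/null; python3 t.py
```

```text
t=17.80 joint=0.293 r=111.6 toolangle=0.304 resist=2.0 radial=-0.5 z=3.7 gap=0.20 q6=-1.86
```

```bash
python3 -m crank '[{"rot":[0,0,-0.05],"delta_pos":[-0.00014,-0.0055,0],"gripper":0},{"rot":[0,0,-0.05],"delta_pos":[-0.00014,-0.0055,0],"gripper":0},{"rot":[0,0,0],"delta_pos":[0,0,0],"gripper":0},{"rot":[0,0,0],"delta_pos":[0,0,0],"gripper":0},{"rot":[0,0,0],"delta_pos":[0,0,0],"gripper":0}]' >/dev/null; python3 t.py
```

```text
t=18.43 joint=0.392 r=111.5 toolangle=0.404 resist=1.5 radial=0.4 z=5.3 gap=0.20 q6=-1.98
```

```bash
python3 -m crank '[{"rot":[0,0,-0.05],"delta_pos":[-0.00014,-0.0055,0],"gripper":0},{"rot":[0,0,-0.05],"delta_pos":[-0.00014,-0.0055,0],"gripper":0},{"rot":[0,0,0],"delta_pos":[0,0,0],"gripper":0},{"rot":[0,0,0],"delta_pos":[0,0,0],"gripper":0},{"rot":[0,0,0],"delta_pos":[0,0,0],"gripper":0}]' >/dev/null; python3 t.py
```

```text
t=19.05 joint=0.491 r=111.5 toolangle=0.504 resist=2.1 radial=0.9 z=5.8 gap=0.20 q6=-2.10
```

```bash
python3 - <<'E'
from workcell import eyes
import cv2,pickle
s=eyes.snapshot("scene");pickle.dump(s,open("s5.pkl","wb"));f=lambda a:cv2.resize(a[150:300,270:370],None,fx=4,fy=4,interpolation=cv2.INTER_CUBIC)
import numpy as np
cv2.imwrite("pics/c5.png",cv2.convertScaleAbs(np.hstack([f(cv2.imread("pics/scene0.png")),f(s["image"])]),alpha=1.8))
E
```

```text
(no output)
```

View pics/c5.png

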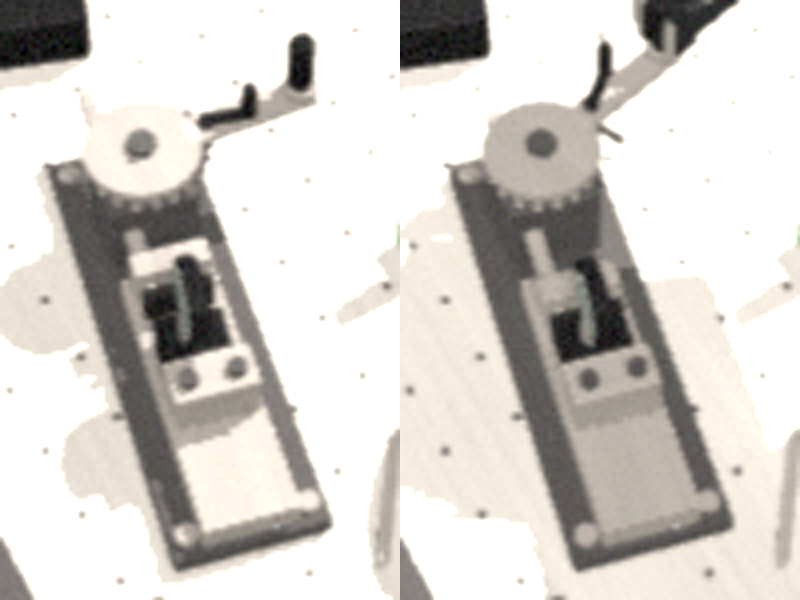

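The jaw is closing on the lens: its top is now near crop (580,290), against the lens block at (590,330), and the stop is right in front of it. The lever is still flipped, with the peg at (605,45). Contact is near, so I take one more small step and then swing back.

```bash
python3 -m crank '[{"rot":[0,0,-0.05],"delta_pos":[-0.00014,-0.0055,0],"gripper":0},{"rot":[0,0,-0.05],"delta_pos":[-0.00014,-0.0055,0],"gripper":0},{"rot":[0,0,0],"delta_pos":[0,0,0],"gripper":0},{"rot":[0,0,0],"delta_pos":[0,0,0],"gripper":0},{"rot":[0,0,0],"delta_pos":[0,0,0],"gripper":0}]' >/dev/null; python3 t.py
```

```text
t=19.73 joint=0.590 r=111.4 toolangle=0.604 resist=1.9 radial=0.7 z=5.4 gap=0.20 q6=-2.21
```

```bash
python3 -m crank '[{"rot":[0,0,0.14],"delta_pos":[-0.0011,0.0154,0],"gripper":0},{"rot":[0,0,0.14],"delta_pos":[-0.0011,0.0154,0],"gripper":0},{"rot":[0,0,0.14],"delta_pos":[-0.0011,0.0154,0],"gripper":0},{"rot":[0,0,0.14],"delta_pos":[-0.0011,0.0154,0],"gripper":0},{"rot":[0,0,0.14],"delta_pos":[-0.0011,0.0154,0],"gripper":0}]' >/dev/null; python3 t.py
python3 -m crank '[{"rot":[0,0,0.14],"delta_pos":[-0.0011,0.0154,0],"gripper":0},{"rot":[0,0,0.14],"delta_pos":[-0.0011,0.0154,0],"gripper":0},{"rot":[0,0,0.14],"delta_pos":[-0.0011,0.0154,0],"gripper":0},{"rot":[0,0,0],"delta_pos":[0,0,0],"gripper":0},{"rot":[0,0,0],"delta_pos":[0,0,0],"gripper":0}]' >/dev/null; python3 t.py
```

```text
t=20.35 joint=-0.104 r=111.8 toolangle=-0.101 resist=-1.0 radial=-7.7 z=0.7 gap=0.20 q6=-1.37
t=20.98 joint=-0.515 r=111.8 toolangle=-0.514 resist=2.6 radial=-1.0 z=4.6 gap=0.20 q6=-0.88
```

```bash
python3 -m crank '[{"rot":[0,0,-0.05],"delta_pos":[-0.00014,-0.0055,0],"gripper":0},{"rot":[0,0,-0.05],"delta_pos":[-0.00014,-0.0055,0],"gripper":0},{"rot":[0,0,0],"delta_pos":[0,0,0],"gripper":0},{"rot":[0,0,0],"delta_pos":[0,0,0],"gripper":0},{"rot":[0,0,0],"delta_pos":[0,0,0],"gripper":0}]' >/dev/null; python3 t.py
```

```text
t=21.60 joint=-0.418 r=111.8 toolangle=-0.416 resist=0.4 radial=-2.5 z=4.1 gap=0.20 q6=-1.00
```

```bash
python3 -m crank '[{"rot":[0,0,-0.05],"delta_pos":[-0.00014,-0.0055,0],"gripper":0},{"rot":[0,0,-0.05],"delta_pos":[-0.00014,-0.0055,0],"gripper":0},{"rot":[0,0,0],"delta_pos":[0,0,0],"gripper":0},{"rot":[0,0,0],"delta_pos":[0,0,0],"gripper":0},{"rot":[0,0,0],"delta_pos":[0,0,0],"gripper":0}]' >/dev/null; python3 t.py
```

```text
t=22.23 joint=-0.321 r=111.8 toolangle=-0.316 resist=-1.0 radial=-2.9 z=4.6 gap=0.20 q6=-1.11
```

```bash
python3 -m crank '[{"rot":[0,0,-0.05],"delta_pos":[-0.00014,-0.0055,0],"gripper":0},{"rot":[0,0,-0.05],"delta_pos":[-0.00014,-0.0055,0],"gripper":0},{"rot":[0,0,0],"delta_pos":[0,0,0],"gripper":0},{"rot":[0,0,0],"delta_pos":[0,0,0],"gripper":0},{"rot":[0,0,0],"delta_pos":[0,0,0],"gripper":0}]' >/dev/null; python3 t.py
```

```text
t=22.85 joint=-0.223 r=111.7 toolangle=-0.216 resist=-0.7 radial=-3.0 z=5.5 gap=0.20 q6=-1.23
```

```bash
python3 -m crank '[{"rot":[0,0,-0.05],"delta_pos":[-0.00014,-0.0055,0],"gripper":0},{"rot":[0,0,-0.05],"delta_pos":[-0.00014,-0.0055,0],"gripper":0},{"rot":[0,0,0],"delta_pos":[0,0,0],"gripper":0},{"rot":[0,0,0],"delta_pos":[0,0,0],"gripper":0},{"rot":[0,0,0],"delta_pos":[0,0,0],"gripper":0}]' >/dev/null; python3 t.py
```

```text
t=23.48 joint=-0.126 r=111.7 toolangle=-0.117 resist=2.2 radial=-0.5 z=4.5 gap=0.20 q6=-1.35
```

Engaged now. I continue with 0.05 to 0.1 steps.

```bash
python3 -m crank '[{"rot":[0,0,-0.05],"delta_pos":[-0.00014,-0.0055,0],"gripper":0},{"rot":[0,0,-0.02],"delta_pos":[0,-0.0022,0],"gripper":0},{"rot":[0,0,0],"delta_pos":[0,0,0],"gripper":0},{"rot":[0,0,0],"delta_pos":[0,0,0],"gripper":0},{"rot":[0,0,0],"delta_pos":[0,0,0],"gripper":0}]' >/dev/null; python3 t.py
```

```text
t=24.10 joint=-0.058 r=111.7 toolangle=-0.047 resist=3.1 radial=-1.3 z=4.3 gap=0.20 q6=-1.44
```

```bash
python3 -m crank '[{"rot":[0,0,-0.05],"delta_pos":[-0.00014,-0.0055,0],"gripper":0},{"rot":[0,0,-0.02],"delta_pos":[0,-0.0022,0],"gripper":0},{"rot":[0,0,0],"delta_pos":[0,0,0],"gripper":0},{"rot":[0,0,0],"delta_pos":[0,0,0],"gripper":0},{"rot":[0,0,0],"delta_pos":[0,0,0],"gripper":0}]' >/dev/null; python3 t.py
```

```text
t=24.73 joint=0.009 r=111.7 toolangle=0.023 resist=4.5 radial=-0.7 z=5.8 gap=0.20 q6=-1.52
```

```bash
python3 -m crank '[{"rot":[0,0,-0.04],"delta_pos":[-0.0001,-0.0044,0],"gripper":0},{"rot":[0,0,0],"delta_pos":[0,0,0],"gripper":0},{"rot":[0,0,0],"delta_pos":[0,0,0],"gripper":0},{"rot":[0,0,0],"delta_pos":[0,0,0],"gripper":0},{"rot":[0,0,0],"delta_pos":[0,0,0],"gripper":0}]' >/dev/null; python3 t.py
```

```text
t=25.35 joint=0.048 r=111.7 toolangle=0.063 resist=4.7 radial=0.6 z=5.6 gap=0.20 q6=-1.57
```

```bash
python3 -m crank '[{"rot":[0,0,-0.04],"delta_pos":[-0.0001,-0.0044,0],"gripper":0},{"rot":[0,0,0],"delta_pos":[0,0,0],"gripper":0},{"rot":[0,0,0],"delta_pos":[0,0,0],"gripper":0},{"rot":[0,0,0],"delta_pos":[0,0,0],"gripper":0},{"rot":[0,0,0],"delta_pos":[0,0,0],"gripper":0}]' >/dev/null; python3 t.py;  python3 -m crank '[{"rot":[0,0,0],"delta_pos":[0,0,0],"gripper":0},{"rot":[0,0,0],"delta_pos":[0,0,0],"gripper":0},{"rot":[0,0,0],"delta_pos":[0,0,0],"gripper":0},{"rot":[0,0,0],"delta_pos":[0,0,0],"gripper":0},{"rot":[0,0,0],"delta_pos":[0,0,0],"gripper":0}]' >/dev/null; python3 t.py
```

```text
t=25.98 joint=0.087 r=111.7 toolangle=0.103 resist=5.2 radial=0.6 z=6.8 gap=0.20 q6=-1.62
t=26.60 joint=0.087 r=111.7 toolangle=0.103 resist=6.0 radial=1.1 z=7.0 gap=0.20 q6=-1.62
```

```bash
python3 -m crank '[{"rot":[0,0,-0.02],"delta_pos":[0,-0.0022,0],"gripper":0},{"rot":[0,0,0],"delta_pos":[0,0,0],"gripper":0},{"rot":[0,0,0],"delta_pos":[0,0,0],"gripper":0},{"rot":[0,0,0],"delta_pos":[0,0,0],"gripper":0},{"rot":[0,0,0],"delta_pos":[0,0,0],"gripper":0}]' >/dev/null; python3 t.py
```

```text
t=27.23 joint=0.105 r=111.7 toolangle=0.123 resist=6.3 radial=0.2 z=6.4 gap=0.20 q6=-1.64
```

The handle reads 6.3 N and rising steadily, so it's firm. Letting go and rising.

```bash
python3 -m crank '[{"rot":[0,0,0],"delta_pos":[0,0,0],"gripper":0.5},{"rot":[0,0,0],"delta_pos":[0,0,0],"gripper":0.5},{"rot":[0,0,0],"delta_pos":[0,0,0],"gripper":0.5},{"rot":[0,0,0],"delta_pos":[0,0,-0.02],"gripper":0.5},{"rot":[0,0,0],"delta_pos":[0,0,-0.05],"gripper":0.5}]'
python3 -m crank '[{"rot":[0,0,0],"delta_pos":[0,0,-0.05],"gripper":0.5},{"rot":[0,0,0],"delta_pos":[0.02,0,-0.04],"gripper":0.5},{"rot":[0,0,0],"delta_pos":[0.05,0,0],"gripper":0.5},{"rot":[0,0,0],"delta_pos":[0.05,0,0],"gripper":0.5},{"rot":[0,0,0],"delta_pos":[0,0,0],"gripper":0.5}]'
python3 - <<'E'
from workcell import eyes
import cv2,numpy as np
f=lambda a,r:cv2.resize(a,None,fx=4,fy=4,interpolation=cv2.INTER_CUBIC)
s=eyes.snapshot("scene")["image"][150:300,270:370];t=eyes.snapshot("top")["image"][150:250,280:380]
im=np.zeros((600,800,3),np.uint8);im[:,:400]=f(s,0);im[:400,400:]=f(t,0)
cv2.imwrite("pics/c6.png",cv2.convertScaleAbs(im,alpha=1.8))
E
```

```text
clock: 27.85
tcp_pos: [528.4, -49.7, 179.1]
ee_rot: [0.046, 0.999, 0.0, -0.002]
force: [0.7, -0.4, 0.7]
finger_gap: 0.501
grip_force: 0.0
clock: 28.48
tcp_pos: [408.0, -38.6, 270.7]
ee_rot: [0.046, 0.999, -0.0, 0.0]
force: [0.0, 0.9, 1.1]
finger_gap: 0.501
grip_force: 0.0
```

View pics/c6.png

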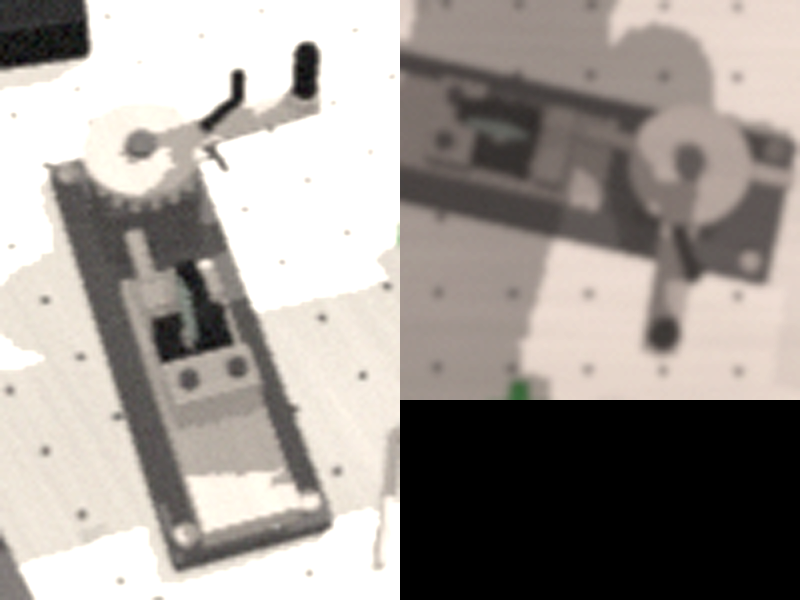

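The lens is clamped between pad and stop with no gap: scene crop (190,320), top crop (505,140). The lever is still on the closing side, with its peg at (238,75), and the hand is well clear. Handing in.

```bash
python3 -c "
from workcell import bot; print(bot.job_done())"
```

```text
the job is handed in; nothing more can be done
None
```

The job is handed in: the lever is on the closing side, the lens is clamped against the stop (handle read about 6.3 N paused), and the handle is let go; no verdict came back.

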